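# Step the larder things down by height on the condiment tray

### The job

The wooden cover board lies over the cold hob, and a red-lidded jar, a spice jar, an olive jar and a garlic bulb stand on it in front of the condiment tray. Stand these four upright on the tray in order of height, one centred on each round cork pad, with the tallest on the pad next to the low tin and the shortest at the end by the mandarin. Leave the tin and the mandarin where they are, and let go of everything at the end.

Things in the scene. Friction and masses are not known exactly. Their poses are not given: they have to be found in the camera images.
- coffee_jar_mid (a point): Round clear jar of brown-grey granules with a red lid, loose, standing. 125 mm tall, 64 to 68 mm across (lid 62 mm, from 109 mm up). This point is on its axis, 62.5 mm above its foot; z up. About 0.43 kg.
- spice_jar_a_mid (a point): Slim round spice jar with a white cap, loose, standing. 105 mm tall, 40 mm across all the way up. This point is on its axis, 52.5 mm above its foot; z up. About 0.11 kg.
- olive_jar_mid (a point): Squat round glass jar of green olives with a dark lid, loose, standing. 86 mm tall, 66 to 70 mm across (lid 65 mm, from 75 mm up). This point is on its axis, 43 mm above its foot; z up. About 0.33 kg.
- garlic_mid (a point): Whole garlic bulb, loose, standing on its flat root end with its stalk up. 59 mm tall, 60 mm across at its widest (about 25 mm up), narrowing to the stalk. This point is on its axis, 29.5 mm above its foot; z up. About 0.04 kg.
- pad_1: Round cork pad, 76 mm across, number 1 of four counted from the robot's left (+y), 90 mm between centres, fixed in a dark wooden tray (360 x 92 mm, 12 mm high; thin wire rail 42 mm behind the row, 28 mm high). Origin on its axis, 3 mm below its upper face, which is 14.5 mm above the board (48.5 mm above the worktop, z = 0); z up, y along the row towards pad_1, x across it, away from the robot.
- pad_2: Round cork pad, 76 mm across, number 2 of four counted from the robot's left (+y), 90 mm between centres, fixed in a dark wooden tray (360 x 92 mm, 12 mm high; thin wire rail 42 mm behind the row, 28 mm high). Origin on its axis, 3 mm below its upper face, which is 14.5 mm above the board (48.5 mm above the worktop, z = 0); z up, y along the row towards pad_1, x across it, away from the robot.
- pad_3: Round cork pad, 76 mm across, number 3 of four counted from the robot's left (+y), 90 mm between centres, fixed in a dark wooden tray (360 x 92 mm, 12 mm high; thin wire rail 42 mm behind the row, 28 mm high). Origin on its axis, 3 mm below its upper face, which is 14.5 mm above the board (48.5 mm above the worktop, z = 0); z up, y along the row towards pad_1, x across it, away from the robot.
- pad_4: Round cork pad, 76 mm across, number 4 of four counted from the robot's left (+y), 90 mm between centres, fixed in a dark wooden tray (360 x 92 mm, 12 mm high; thin wire rail 42 mm behind the row, 28 mm high). Origin on its axis, 3 mm below its upper face, which is 14.5 mm above the board (48.5 mm above the worktop, z = 0); z up, y along the row towards pad_1, x across it, away from the robot.
- low_tin: Low round food tin, 75 mm across and 58 mm high, loose; it stands on the cover board (top 34 mm above the worktop) just beyond one end of the tray, in line with the pads, about 98 mm from the nearest pad's centre. Which end varies. Not to be moved. A wall cabinet hangs over the hob behind x = 0.62 m, its underside 0.64 m above the worktop. Origin at the centre of its underside.
- end_mandarin: Mandarin, 58 mm across and 53 mm high, loose; it lies on the board just beyond the other end of the tray, about 98 mm from the nearest pad's centre. Not to be moved. Origin at the centre of its underside.

How it is judged:
At the end, for the whole second after the job is handed in: From the tin's end to the mandarin's end stand red-lidded jar, slim spice jar, olive jar, garlic, each released on its own pad: axis within 15 mm of the pad's centre, foot within 4 mm of its face, within 0.1 rad of upright, at rest (0.02 m/s); tin and mandarin within 30 mm of their start (((horizontal distance between low_tin and pad_1 below 0.16 m and horizontal distance between coffee_jar_mid and pad_1 below 0.015 m and z of coffee_jar_mid in the frame of pad_1 between 0.0615 and 0.0695 m and angle between each of coffee_jar_mid, spice_jar_a_mid, olive_jar_mid, garlic_mid's own z axis and vertical below 0.1 rad and horizontal distance between spice_jar_a_mid and pad_2 below 0.015 m and z of spice_jar_a_mid in the frame of pad_2 between 0.0515 and 0.0595 m and horizontal distance between olive_jar_mid and pad_3 below 0.015 m and z of olive_jar_mid in the frame of pad_3 between 0.042 and 0.05 m and horizontal distance between garlic_mid and pad_4 below 0.015 m and z of garlic_mid in the frame of pad_4 between 0.0285 and 0.0365 m) or (horizontal distance between low_tin and pad_4 below 0.16 m and horizontal distance between coffee_jar_mid and pad_4 below 0.015 m and z of coffee_jar_mid in the frame of pad_4 between 0.0615 and 0.0695 m and angle between each of coffee_jar_mid, spice_jar_a_mid, olive_jar_mid, garlic_mid's own z axis and vertical below 0.1 rad and horizontal distance between spice_jar_a_mid and pad_3 below 0.015 m and z of spice_jar_a_mid in the frame of pad_3 between 0.0515 and 0.0595 m and horizontal distance between olive_jar_mid and pad_2 below 0.015 m and z of olive_jar_mid in the frame of pad_2 between 0.042 and 0.05 m and horizontal distance between garlic_mid and pad_1 below 0.015 m and z of garlic_mid in the frame of pad_1 between 0.0285 and 0.0365 m)) and linear speed of each of coffee_jar, spice_jar_a, olive_jar, garlic below 0.02 m/s and distance of each of low_tin, end_mandarin from where it was at the start of the episode below 0.03 m); the robot touches nothing.
It fails at once if the low tin is pushed more than 30 mm from its place (distance of low_tin from where it was at the start of the episode above 0.03 m).
It fails at once if the mandarin is pushed more than 30 mm from its place (distance of end_mandarin from where it was at the start of the episode above 0.03 m).
It also fails if it takes over 99 s, if anything falls off the work surface, if the arm or the gripper's body presses on something with over 40 N, if the wrist force passes 120 N, or if a joint passes its speed limit or range.

### The arm

A 6-joint arm with a two-finger parallel gripper is mounted at the origin on a cart in front of the work surface, level with it; the furniture and walls round the work are solid. World frame = base frame: x ahead of the robot, y to its left, z up, the work surface at z = 0. Lengths are in m, angles in rad, forces in N, time in s.
With the tool pointing down it reaches from about 0.375 to 0.9 m from the base axis. Payload 3.1 kg.
Tool frame: the origin (TCP) lies midway between the tips of the shut fingers; the grasp point (between the pads) lies 19 mm behind it; z points along the fingers, y is the line along which they close (so a half turn about z gives the same grasp; the last joint's range is limited). The gripper opens to 87 mm and grips with 3 to 60 N. Pads are 19 mm wide; open, the fingers measure 117 mm over their backs; the gripper's body (75 mm by 190 mm) begins 51 mm behind the grasp point.
Start: joints at [1.121, 0.527, 1.433, -0, 1.181, -0.178], TCP at [0.168, 0.602, 0.223] pointing down, gripper open.
Joint ranges: [-3.08, 3.08], [-0.75, 2.2], [0.22, 2.44], [-1.43, 4.57], [0, 2.65], [-2.85, 2.85]. Speed limits (rad/s): [2.79, 2.79, 3.14, 3.14, 3.14, 3.14].

### API

Orientations are given as a unit quaternion [x, y, z, w].
In Python, from rig import get_obs, cams, job gives the robot as it stands.
- The arm moves only by the tool servo_tool, never from a script. Its argument "moves" is text: rows parted by semicolons, each of 5 numbers parted by spaces: the shift along the tool's x, y, z in m, then the turn about the tool's z in degrees, then the finger opening in m, from 0 to 0.087. In form: dx dy dz spin claw; .... A call has 1 to 10 rows; each row is the pose to reach, as a shift and turn from the pose commanded when the call began, along the tool's axes at that moment; what a row does not reach only later rows make up. A row lasts 1/12 s, in which the tool goes at most 41.7 mm and 7.16 degrees, less where a joint would pass 70% of its speed; a pose out of reach is approached as far as the arm can. A call with a gripper value outside its range is refused whole. The fingers move at their own pace and stop on an object; "grip_force" is the grip in N (left out, the last holds). Time passes only in rows, so rows that repeat a pose let the fingers close. It gives the time, the measured TCP pose, the force, the opening and the grip force at its end, in the units of the state.
- get_obs(): the state, without advancing time (a new reading comes with each control period).
- cams.camera(name): name is "scene" or "top" or "wrist"; returns the picture (480x640x3 uint8, blue, green, red); there is no depth.
- cams.camera_model(name): a dict with "fx", "fy", "cx", "cy" (pixels), "R" (3x3) and "t" (3): a world point X has camera coordinates R X + t. Camera axes: x right, y down, z forward; pixel columns grow to the right and rows downward; lengths in m; the calibration is good to about 2 mm. A picture is of the moment at which its call begins: read the wrist's pose just before it. camera_model takes no time and is no camera call; for the wrist camera it gives the pose at the moment of the call.
- job.hand_in(): hands the job in; it is judged then, once.
The state is a dict: "time": time; "q": joint angles; "joint_velocities": joint speeds; "joint_torque": joint torques, N m; "position": TCP position; "tool_rot": TCP orientation; "ft_force": force on the tool from outside, world axes, zero at the start; "moment": the same for the moment, N m; "grip_width": finger opening in m; "grip_force": force on a finger pad.
Only numpy, scipy, OpenCV 4.12 (cv2) and the standard library are available. Lean on these libraries where they do the work, as an engineer would, in place of code of your own. Each camera call takes 0.05 s, during which the arm holds its last target. There are 200 camera calls.

## Working session

There is one attempt and no reset: what is moved stays moved. The work goes in short steps, Python scripts to look and compute and a tool call to move; the robot and the scene stay as the last step left them, time stands still between calls to the robot, and variables do not carry over. Pictures are saved under pics/ and viewed, at most 14 in all, crops included, and the job is handed in when it is done.

Besides the shell and the picture viewer there is one more tool, called after "Emit:" in YAML: its name, and indented under it one key for each argument. servo_tool: Moves the arm, as the interface text tells. Its arguments: {"type":"object","properties":{"moves":{"type":"string"},"grip_force":{"type":"number"}},"required":["moves"]}

```bash
mkdir -p pics; python3 - <<'E'
from rig import get_obs,cams
import cv2,numpy as np
o=get_obs();print({k:np.round(v,3).tolist() for k,v in o.items()})
for n in("scene","top"):
    cv2.imwrite(f"pics/{n}0.png",cams.camera(n));m=cams.camera_model(n);print(n,{k:np.round(v,3).tolist() for k,v in m.items()})
E
```

```text
{'time': 0.0, 'q': [1.121, 0.528, 1.434, -0.0, 1.181, -0.179], 'joint_velocities': [-0.0, -0.001, 0.001, 0.001, 0.001, 0.001], 'joint_torque': [0.001, -44.004, -17.659, 0.063, 0.058, -0.0], 'position': [0.167, 0.601, 0.222], 'tool_rot': [0.135, 0.991, -0.001, -0.0], 'ft_force': [0.166, 0.165, -0.165], 'moment': [-0.005, 0.016, -0.008], 'grip_force': 0.0, 'grip_width': 0.087}
scene {'fx': 438.397, 'fy': 438.397, 'cx': 311.983, 'cy': 243.671, 'R': [[-0.999, -0.031, 0.014], [-0.034, 0.845, -0.534], [0.004, -0.534, -0.845]], 't': [0.507, 0.155, 0.896]}
top {'fx': 601.68, 'fy': 601.68, 'cx': 314.135, 'cy': 238.603, 'R': [[0.003, -1.0, 0.022], [-0.993, -0.005, -0.116], [0.116, -0.022, -0.993]], 't': [-0.094, 0.518, 1.229]}
```

View pics/scene0.png

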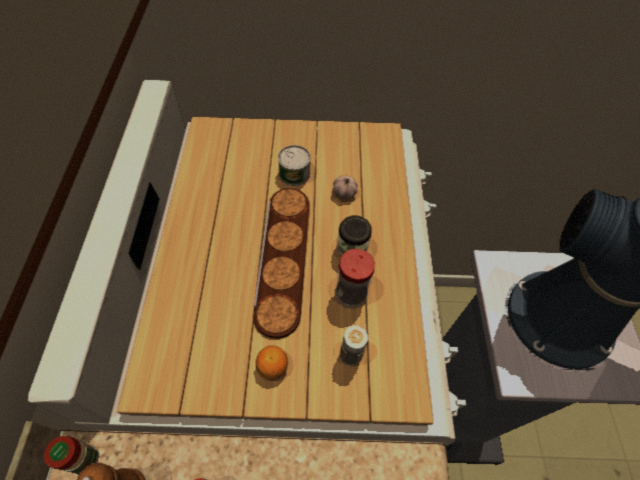

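View pics/top0.png

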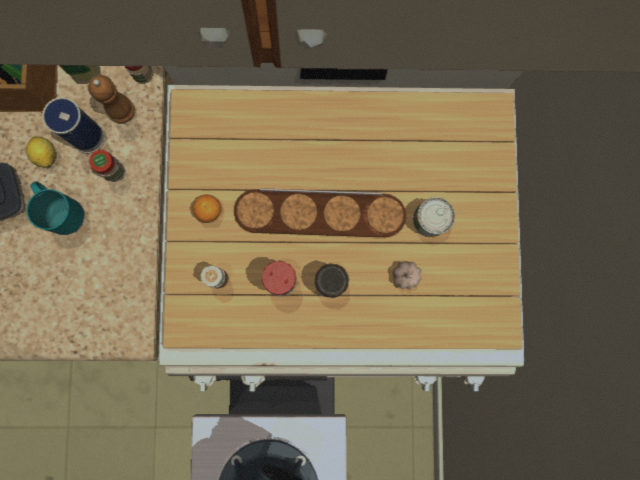

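The scene view shows the board, pads, tin and arm base. In the top view (up = +x, left = +y) the pads are at (255,210), (298,212), (342,213) and (385,215). The mandarin (207,208) is on the pad_1 side and the tin (434,216) on the pad_4 side. The spice jar is at (213,276), the red lid at (280,277), the olive lid at (332,280) and the garlic at (407,275). So the coffee jar goes to pad 4, spice to 3, olive to 2 and garlic to 1.

```bash
cat > h.py <<'E'
import numpy as np,cv2
from rig import get_obs,cams
def cast(m,u,v,z):
    d=m["R"].T@np.array([(u-m["cx"])/m["fx"],(v-m["cy"])/m["fy"],1]);c=-m["R"].T@np.array(m["t"])
    return c+d*(z-c[2])/d[2]
def blob(mask,seed,r):
    w=np.zeros_like(mask);cv2.circle(w,seed,r,255,-1)
    k=cv2.morphologyEx(mask&w,cv2.MORPH_CLOSE,np.ones((5,5),np.uint8))
    c=max(cv2.findContours(k,cv2.RETR_EXTERNAL,cv2.CHAIN_APPROX_NONE)[0],key=cv2.contourArea)
    return c
E
python3 - <<'E'
from h import *
im=cv2.imread("pics/top0.png");m={k:np.array(v) for k,v in cams.camera_model("top").items()}
hsv=cv2.cvtColor(im,cv2.COLOR_BGR2HSV)
for n,(u,v) in dict(cork=(255,210),cork4=(385,215),tray=(276,225),red=(285,285),white=(218,270),olive=(332,280),oliveside=(332,292),garlic=(407,275),wood=(370,280),woodd=(210,250),shadow=(300,290)).items(): print(n,hsv[v,u],end=' ')
print()
H,S,V=cv2.split(hsv)
masks=dict(red=(((H<8)|(H>172))&(S>120)).astype(np.uint8)*255,olive=(V<75).astype(np.uint8)*255,white=((S<95)&(V>120)).astype(np.uint8)*255,garlic=(S<110).astype(np.uint8)*255,cork=((V>95)&(H<20)).astype(np.uint8)*255, tin=(S<95).astype(np.uint8)*255,orange=((H<14)&(S>190)).astype(np.uint8)*255)
for n,mk,s,r,z in [("coffee","red",(280,277),24,.159),("olive","olive",(332,280),24,.120),("spice","white",(213,274),20,.139),("garlic","garlic",(407,275),24,.059)]+[(f"pad{i+1}","cork",c,21,.0485) for i,c in enumerate([(255,210),(298,212),(342,213),(385,215)])]+[("tin","tin",(434,216),26,.092),("mand","orange",(207,208),22,.06)]:
    c=blob(masks[mk],s,r);(u,v),rad=cv2.minEnclosingCircle(c);b=cv2.boundingRect(c);M=cv2.moments(c)
    cu,cv_=M['m10']/M['m00'],M['m01']/M['m00']
    p=cast(m,cu,cv_,z);q=cast(m,cu+2*np.sqrt(M['m00']/np.pi),cv_,z)
    print(n,(round(cu,1),round(cv_,1)),b,"xyz",p.round(4),"diam",np.linalg.norm(p-q).round(4))
E
```

```text
cork [ 16 135 144] cork4 [ 15 130 141] tray [ 11 146  84] red [  4 135 160] white [ 32  26 174] olive [23 42 55] oliveside [21 44 75] garlic [ 14  64 103] wood [ 20 115 173] woodd [ 24 102 173] shadow [ 18 121 167] 
coffee (278.3, 277.4) (262, 261, 34, 34) xyz [ 0.4297 -0.0225  0.159 ] diam 0.0609
olive (330.9, 280.3) (315, 264, 33, 34) xyz [ 0.4266 -0.1225  0.12  ] diam 0.0629
spice (211.1, 275.6) (200, 265, 25, 23) xyz [0.4338 0.1055 0.139 ] diam 0.0412
garlic (408.2, 271.4) (385, 251, 46, 40) xyz [ 0.4482 -0.2837  0.059 ] diam 0.0697
pad1 (254.8, 209.8) (237, 189, 37, 39) xyz [0.5754 0.0317 0.0485] diam 0.0755
pad2 (298.2, 211.4) (280, 191, 38, 40) xyz [ 0.5726 -0.0583  0.0485] diam 0.0751
pad3 (341.6, 212.6) (323, 192, 38, 39) xyz [ 0.5706 -0.1486  0.0485] diam 0.0754
pad4 (384.7, 214.7) (364, 194, 43, 41) xyz [ 0.5667 -0.2383  0.0485] diam 0.0823
tin (433.5, 216.6) (412, 197, 43, 40) xyz [ 0.5565 -0.3305  0.092 ] diam 0.0816Traceback (most recent call last):
  File "<stdin>", line 10, in <module>
ZeroDivisionError: float division by zero
```

Emit:
servo_tool:
  moves: "-.353 -.215 -.057 -15.5 .087;-.353 -.215 -.057 -15.5 .087;-.353 -.215 -.057 -15.5 .087;-.353 -.215 -.057 -15.5 .087;-.353 -.215 -.057 -15.5 .087;-.353 -.215 -.057 -15.5 .087;-.353 -.215 -.057 -15.5 .087;-.353 -.215 -.057 -15.5 .087;-.353 -.215 -.057 -15.5 .087;-.353 -.215 -.057 -15.5 .087"
  grip_force: 15

```text
time: 0.93
position: [0.4481, 0.3012, 0.279]
tool_rot: [0.001, 1.0, -0.0, -0.0]
ft_force: [0.5, 0.9, -0.8]
grip_width: 0.087
grip_force: 0.0
```

```bash
python3 - <<'E'
from h import *
im=cv2.imread("pics/top0.png")
cv2.imwrite("pics/crop.png",cv2.resize(im[240:310,370:450],None,fx=7,fy=7,interpolation=cv2.INTER_NEAREST))
hsv=cv2.cvtColor(im,cv2.COLOR_BGR2HSV)
H,S,V=cv2.split(hsv)
m={k:np.array(v) for k,v in cams.camera_model("top").items()}
mk=(V<140).astype(np.uint8)*255
c=blob(mk,(407,275),19);M=cv2.moments(c);u,v=M['m10']/M['m00'],M['m01']/M['m00'];print(u,v,cv2.boundingRect(c),cast(m,u,v,.059))
E
```

```text
400.05001786352267 273.62272240085747 (389, 261, 28, 29) [ 0.44361914 -0.26690121  0.059     ]
```

View pics/crop.png

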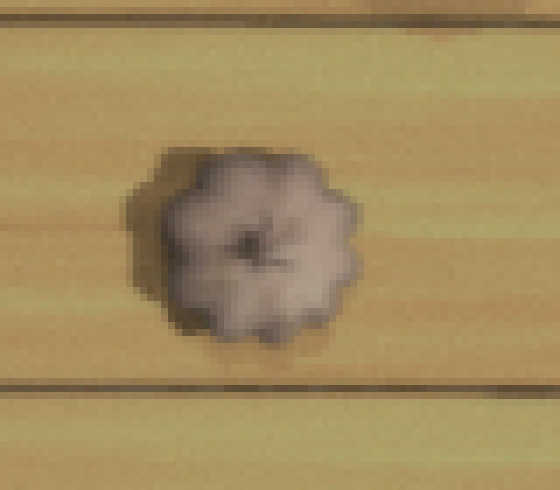

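The crop shows the bulb's outline centred at about crop (262,246), which is top pixel (407.4,275.1). The darker patch to its left is shadow. That puts the garlic at about (0.441, -0.282).

Emit:
servo_tool:
  moves: ".007 -.37 .03 0 .087;.007 -.4 .03 0 .087;.007 -.4 .03 0 .087;.007 -.4 .03 0 .087;.007 -.583 .06 0 .087;.007 -.583 .06 0 .087;.007 -.583 .06 0 .087;.007 -.583 .06 0 .087;.007 -.583 .06 0 .087;.007 -.583 .06 0 .087"

```text
time: 1.77
position: [0.4408, -0.1134, 0.2378]
tool_rot: [0.001, 1.0, 0.0, -0.0]
ft_force: [0.8, 0.0, 0.0]
grip_width: 0.087
grip_force: 0.0
```

Emit:
servo_tool:
  moves: "0 -.22 .03 0 .087;0 -.22 .03 0 .087;0 -.22 .03 0 .087;0 -.22 .03 0 .087;0 -.22 .03 0 .087;0 -.22 .03 0 .087;0 -.22 .03 0 .087"

```text
time: 2.35
position: [0.441, -0.3355, 0.2072]
tool_rot: [0.003, 1.0, -0.001, 0.0]
ft_force: [0.4, 0.5, 0.1]
grip_width: 0.0868
grip_force: 0.0
```

Emit:
servo_tool:
  moves: "0 .0535 0 0 .087;0 .0535 0 0 .087;0 .0535 0 0 .087;0 .0535 0 0 .087"

```text
time: 2.68
position: [0.4412, -0.276, 0.2084]
tool_rot: [-0.001, 1.0, 0.0, -0.0]
ft_force: [-0.1, -0.5, 0.2]
grip_width: 0.0865
grip_force: 0.0
```

```bash
python3 - <<'E'
from h import *
m=cams.camera_model("wrist");o=get_obs();print({k:np.round(v,3).tolist() for k,v in m.items()},o["position"])
cv2.imwrite("pics/w1.png",cams.camera("wrist"))
for p in ([.441,-.282,.093],[.441,-.282,.059],[.441,-.282,.034]):
    c=np.array(m["R"])@p+np.array(m["t"]);print(m["fx"]*c[0]/c[2]+m["cx"],m["fy"]*c[1]/c[2]+m["cy"])
E
```

```text
{'fx': 354.442, 'fy': 354.442, 'cx': 323.963, 'cy': 237.533, 'R': [[-0.001, 1.0, -0.001], [0.966, 0.001, 0.259], [0.259, -0.001, -0.966]], 't': [0.276, -0.453, 0.263]} [ 0.4412089  -0.27600937  0.20835567]
315.8908772687898 232.97981269290014
316.7564997334942 223.70043106655538
317.28769071925905 218.0061196613292
```

View pics/w1.png

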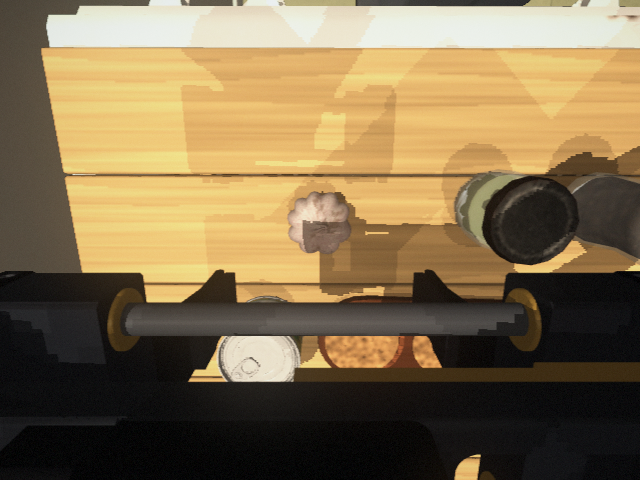

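The wrist view (right = +y, down = +x) shows the bulb centred at (319,222), within 3 mm of the prediction.

Emit:
servo_tool:
  moves: "0 0 .04 0 .087;0 0 .08 0 .087;0 0 .11 0 .087;0 0 .11 0 .087;0 0 .11 0 .087"

```text
time: 3.15
position: [0.4409, -0.2779, 0.0972]
tool_rot: [0.001, 1.0, 0.001, -0.001]
ft_force: [0.1, -0.3, 0.5]
grip_width: 0.0871
grip_force: 0.0
```

Emit:
servo_tool:
  moves: "0 -.003 .03 0 .087;0 -.003 .056 0 .087;0 -.003 .056 0 .087;0 -.003 .056 0 .05;0 -.003 .056 0 .04;0 -.003 .056 0 .04;0 -.003 .056 0 .04;0 -.003 .056 0 .04;0 -.003 .056 0 .04;0 -.003 .056 0 .04"
  grip_force: 10

```text
time: 3.98
position: [0.4417, -0.2813, 0.0432]
tool_rot: [0.001, 1.0, -0.001, 0.001]
ft_force: [-0.1, 1.0, 6.1]
grip_width: 0.0562
grip_force: 10.0
```

Emit:
servo_tool:
  moves: "0 0 -.03 0 .04;0 0 -.07 0 .04;0 0 -.11 0 .04;0 .04 -.14 0 .04;0 .08 -.16 0 .04;0 .12 -.16 0 .04;0 .15 -.16 0 .04;0 .17 -.16 0 .04;0 .17 -.16 0 .04"

```text
time: 4.73
position: [0.4396, -0.1065, 0.2023]
tool_rot: [-0.002, 1.0, 0.001, -0.001]
ft_force: [-0.4, 0.3, -0.6]
grip_width: 0.056
grip_force: 10.0
```

```bash
python3 - <<'E'
from h import *
cv2.imwrite("pics/w2.png",cams.camera("wrist"));print(get_obs()["position"])
E
```

```text
[ 0.44068908 -0.10883308  0.20233648]
```

View pics/w2.png

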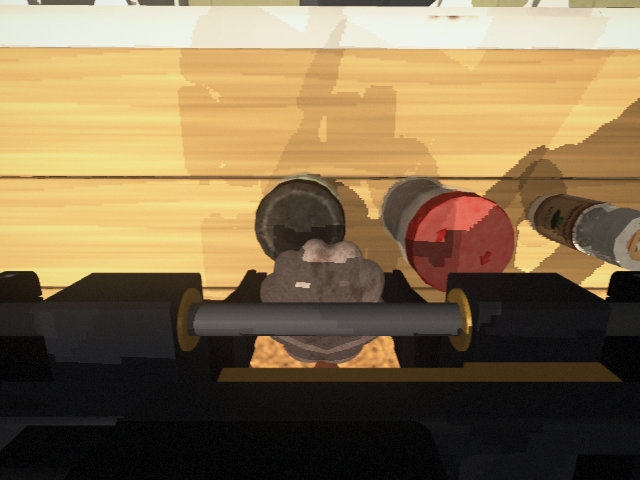

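The garlic is held between the fingers (about 322,300), with the olive lid (300,220) and red lid (460,240) behind it. Next I go to pad 1.

Emit:
servo_tool:
  moves: "-.028 .03 0 0 .04;-.056 .06 0 0 .04;-.084 .09 0 0 .04;-.112 .12 0 0 .04;-.128 .135 0 0 .04;-.135 .141 .01 0 .04;-.135 .141 .04 0 .04;-.135 .141 .07 0 .04;-.135 .141 .09 0 .04;-.135 .141 .09 0 .04"

```text
time: 5.62
position: [0.5724, 0.0285, 0.1069]
tool_rot: [0.001, 1.0, 0.0, -0.006]
ft_force: [-0.6, -0.4, -0.1]
grip_width: 0.0559
grip_force: 10.0
```

Emit:
servo_tool:
  moves: "0 0 .02 0 .04;0 0 .035 0 .04;0 0 .035 0 .04;0 0 .035 0 .04"

```text
time: 5.95
position: [0.5763, 0.0287, 0.0771]
tool_rot: [0.001, 1.0, -0.0, -0.001]
ft_force: [0.6, -0.6, -0.8]
grip_width: 0.0564
grip_force: 10.0
```

Emit:
servo_tool:
  moves: ".001 .002 .01 0 .04;.001 .003 .016 0 .04;.001 .003 .018 0 .04;.001 .003 .018 0 .04;.001 .003 .018 0 .04"

```text
time: 6.37
position: [0.5758, 0.0329, 0.0593]
tool_rot: [0.001, 1.0, -0.0, 0.0]
ft_force: [-0.0, 0.4, 0.2]
grip_width: 0.0561
grip_force: 10.0
```

Creep down until contact.

Emit:
servo_tool:
  moves: "0 -.001 .001 0 .04;0 -.001 .002 0 .04;0 -.001 .002 0 .04"

```text
time: 6.62
position: [0.5761, 0.0317, 0.0577]
tool_rot: [0.001, 1.0, -0.0, 0.0]
ft_force: [-0.6, -0.6, 2.7]
grip_width: 0.056
grip_force: 10.0
```

Emit:
servo_tool:
  moves: "0 0 0 0 .06;0 0 0 0 .08;0 0 0 0 .08;0 0 0 0 .08;0 0 -.02 0 .08;0 0 -.05 0 .08;0 0 -.09 0 .08;0 0 -.13 0 .087;0 0 -.16 0 .087;0 0 -.16 0 .087"

```text
time: 7.45
position: [0.5801, 0.0314, 0.2242]
tool_rot: [0.0, 1.0, -0.001, 0.007]
ft_force: [1.6, 0.1, 1.0]
grip_width: 0.0861
grip_force: 0.0
```

Emit:
servo_tool:
  moves: ".035 -.013 0 0 .087;.07 -.027 0 0 .087;.11 -.04 0 0 .087;.13 -.05 0 0 .087;.146 -.054 0 0 .087;.146 -.054 .02 0 .087;.146 -.054 .025 0 .087;.146 -.054 .025 0 .087"

```text
time: 8.12
position: [0.4285, -0.0218, 0.191]
tool_rot: [0.001, 1.0, 0.001, -0.002]
ft_force: [0.3, -0.4, 1.1]
grip_width: 0.087
grip_force: 0.0
```

```bash
python3 - <<'E'
from h import *
m=cams.camera_model("top");im=cams.camera("top");cv2.imwrite("pics/top1.png",im);print(get_obs()["position"])
m={k:np.array(v) for k,v in cams.camera_model("wrist").items()};im=cams.camera("wrist")
cv2.imwrite("pics/w3.png",im)
H,S,V=cv2.split(cv2.cvtColor(im,cv2.COLOR_BGR2HSV))
mk=(((H<8)|(H>172))&(S>120)&(V>50)).astype(np.uint8)*255
c=blob(mk,(320,240),160);b=cv2.boundingRect(c);print(b)
for u in(b[0],b[0]+b[2]): print(cast(m,u,b[1]+b[3]/2,.159))
E
```

```text
[ 0.42948837 -0.02189073  0.19160425]
(271, 210, 106, 93)
[ 0.42219116 -0.05195602  0.159     ]
[0.42229684 0.00957639 0.159     ]
```

View pics/w3.png

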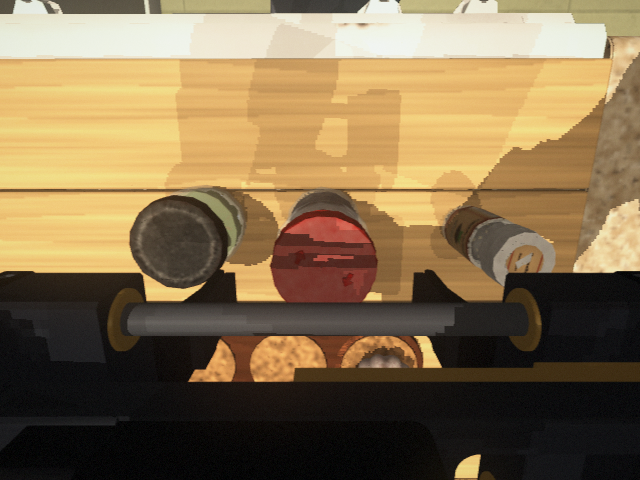

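The red lid spans u 271–377, or 61.5 mm at lid height, so its centre is y = -0.021, in agreement with the top view. Garlic is standing on pad 1 (385,358). Descend and grip.

Emit:
servo_tool:
  moves: "0 0 .03 0 .087;0 0 .06 0 .087;0 0 .09 0 .087;0 0 .091 0 .087;0 0 .091 0 .087;0 0 .091 0 .05;0 0 .091 0 .05;0 0 .091 0 .05;0 0 .091 0 .05;0 0 .091 0 .05"
  grip_force: 30

```text
time: 9.05
position: [0.4305, -0.0222, 0.1024]
tool_rot: [0.001, 1.0, -0.0, 0.001]
ft_force: [-0.7, 1.8, 6.5]
grip_width: 0.065
grip_force: 30.0
```

Emit:
servo_tool:
  moves: "0 0 -.03 0 .05;0 0 -.07 0 .05;0 0 -.11 0 .05;-.02 -.02 -.13 0 .05;-.04 -.055 -.13 0 .05;-.06 -.09 -.13 0 .05;-.08 -.125 -.13 0 .05;-.1 -.16 -.13 0 .05;-.12 -.195 -.13 0 .05;-.137 -.216 -.13 0 .05"

```text
time: 9.88
position: [0.5668, -0.2421, 0.2305]
tool_rot: [0.002, 1.0, -0.001, -0.0]
ft_force: [1.3, 0.3, -2.8]
grip_width: 0.0648
grip_force: 30.0
```

Emit:
servo_tool:
  moves: "0 0 .02 0 .05;0 0 .05 0 .05;0 0 .07 0 .05;0 0 .07 0 .05;0 0 .07 0 .05"

```text
time: 10.3
position: [0.5647, -0.2372, 0.1594]
tool_rot: [0.001, 1.0, 0.001, -0.002]
ft_force: [-0.5, -1.3, -4.1]
grip_width: 0.0646
grip_force: 30.0
```

Emit:
servo_tool:
  moves: "-.002 -.001 .025 0 .05;-.002 -.001 .038 0 .05;-.002 -.001 .041 0 .05;-.002 -.001 .041 0 .05;-.002 -.001 .041 0 .05"

```text
time: 10.72
position: [0.5693, -0.2397, 0.1218]
tool_rot: [0.001, 1.0, -0.001, 0.001]
ft_force: [-0.1, -0.8, -4.2]
grip_width: 0.0646
grip_force: 30.0
```

Emit:
servo_tool:
  moves: ".002 .001 .002 0 .05;.002 .001 .0045 0 .05;.002 .001 .005 0 .05;.002 .001 .005 0 .05"

```text
time: 11.05
position: [0.5668, -0.2385, 0.1169]
tool_rot: [0.001, 1.0, -0.001, 0.001]
ft_force: [-1.2, 0.9, 5.2]
grip_width: 0.0644
grip_force: 30.0
```

Contact; release, retreat up, and head for the spice jar.

Emit:
servo_tool:
  moves: "0 0 0 0 .08;0 0 0 0 .08;0 0 0 0 .08;0 0 0 0 .08;0 0 -.02 0 .08;0 0 -.05 0 .08;0 0 -.085 0 .08;.02 .03 -.105 0 .08;.04 .07 -.105 0 .08;.06 .105 -.105 0 .08"

```text
time: 11.88
position: [0.5082, -0.1347, 0.2218]
tool_rot: [0.002, 1.0, -0.001, 0.002]
ft_force: [0.3, 0.4, -0.6]
grip_width: 0.08
grip_force: 0.0
```

Emit:
servo_tool:
  moves: ".02 .04 0 0 .08;.04 .08 0 0 .08;.055 .12 0 0 .08;.065 .16 0 0 .08;.07 .2 0 0 .08;.073 .22 0 0 .08;.073 .239 0 0 .08;.073 .239 .02 0 .08;.073 .239 .03 0 .08;.073 .239 .03 0 .08"

```text
time: 12.72
position: [0.4331, 0.1051, 0.1886]
tool_rot: [-0.0, 1.0, 0.0, -0.002]
ft_force: [0.1, 0.7, 0.8]
grip_width: 0.0801
grip_force: 0.0
```

```bash
python3 - <<'E'
from h import *
im=cams.camera("top");cv2.imwrite("pics/top2.png",im)
m={k:np.array(v) for k,v in cams.camera_model("wrist").items()};im=cams.camera("wrist")
print(get_obs()["position"])
cv2.imwrite("pics/w4.png",im)
c=m["R"]@[.434,.1055,.139]+m["t"];print(m["fx"]*c[0]/c[2]+m["cx"],m["fy"]*c[1]/c[2]+m["cy"], cast(m,320,240,.139))
E
```

```text
[0.43460777 0.10454332 0.19006074]
324.10962433690105 258.91622881429754 [0.42155485 0.1029445  0.139     ]
```

View pics/w4.png

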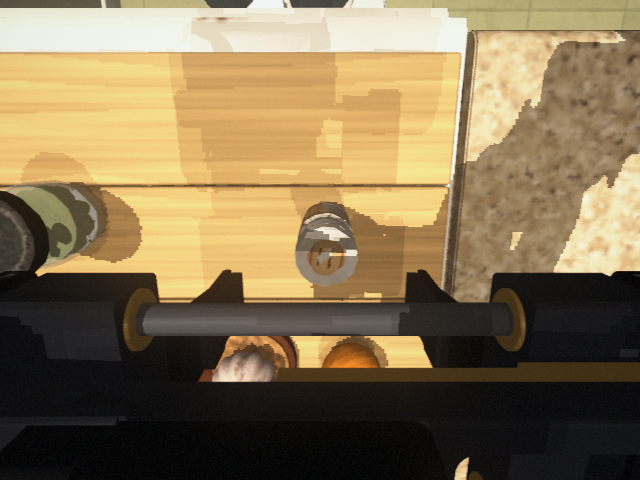

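The spice cap is centred at (326,255), against (324,259) predicted: about 2 mm off. Descend and grip.

Emit:
servo_tool:
  moves: ".002 .002 .03 0 .08;.002 .002 .06 0 .08;.002 .002 .085 0 .08;.002 .002 .09 0 .08;.002 .002 .09 0 .08;.002 .002 .09 0 .02;.002 .002 .09 0 .02;.002 .002 .09 0 .02;.002 .002 .09 0 .02;.002 .002 .09 0 .02"
  grip_force: 15

```text
time: 13.65
position: [0.4332, 0.1065, 0.101]
tool_rot: [0.001, 1.0, -0.0, 0.001]
ft_force: [-0.9, 0.7, -0.1]
grip_width: 0.0544
grip_force: 0.0
```

Emit:
servo_tool:
  moves: "0 0 0 0 .02;0 0 0 0 .02;0 0 0 0 .02;0 0 0 0 .02"

```text
time: 13.98
position: [0.4328, 0.1065, 0.1004]
tool_rot: [0.001, 1.0, -0.0, 0.0]
ft_force: [-0.2, -1.7, 3.2]
grip_width: 0.0402
grip_force: 15.0
```

Emit:
servo_tool:
  moves: "0 0 -.03 0 .02;0 0 -.07 0 .02;0 0 -.11 0 .02;-.02 -.03 -.13 0 .02;-.04 -.065 -.13 0 .02;-.06 -.1 -.13 0 .02;-.08 -.135 -.13 0 .02;-.1 -.17 -.13 0 .02;-.12 -.205 -.13 0 .02;-.13 -.235 -.13 0 .02"

```text
time: 14.82
position: [0.5642, -0.1314, 0.2297]
tool_rot: [0.001, 1.0, -0.0, 0.001]
ft_force: [0.4, 0.1, -1.5]
grip_width: 0.0403
grip_force: 15.0
```

Emit:
servo_tool:
  moves: "-.007 -.02 0 0 .02;-.007 -.02 .02 0 .02;-.007 -.02 .05 0 .02;-.007 -.02 .08 0 .02;-.007 -.02 .09 0 .02;-.007 -.02 .09 0 .02;-.007 -.02 .09 0 .02"

```text
time: 15.4
position: [0.5692, -0.1485, 0.14]
tool_rot: [0.001, 1.0, 0.0, -0.0]
ft_force: [1.2, 0.0, -1.0]
grip_width: 0.0398
grip_force: 15.0
```

Emit:
servo_tool:
  moves: "-.001 0 .015 0 .02;-.001 0 .022 0 .02;-.001 0 .024 0 .02;-.001 0 .025 0 .02;-.001 0 .025 0 .02;-.001 0 .025 0 .02"

```text
time: 15.9
position: [0.5708, -0.1488, 0.116]
tool_rot: [0.001, 1.0, -0.0, 0.001]
ft_force: [0.7, 0.6, -0.8]
grip_width: 0.04
grip_force: 15.0
```

Emit:
servo_tool:
  moves: "0 0 .001 0 .02;0 0 .0015 0 .02;0 0 .0015 0 .02"

```text
time: 16.15
position: [0.571, -0.149, 0.1149]
tool_rot: [0.001, 1.0, -0.0, 0.001]
ft_force: [-0.3, -0.0, 4.2]
grip_width: 0.04
grip_force: 15.0
```

Emit:
servo_tool:
  moves: "0 0 0 0 .06;0 0 0 0 .06;0 0 0 0 .06;0 0 -.02 0 .06;0 0 -.05 0 .06;0 0 -.085 0 .06;.03 .005 -.105 0 .087;.07 .015 -.105 0 .087;.11 .022 -.105 0 .087;.144 .0265 -.105 0 .087"

```text
time: 16.98
position: [0.4236, -0.1207, 0.2187]
tool_rot: [0.0, 1.0, 0.0, -0.001]
ft_force: [0.3, -0.0, -0.3]
grip_width: 0.0787
grip_force: 0.0
```

Emit:
servo_tool:
  moves: "0 0 .02 0 .087;0 0 .045 0 .087;0 0 .06 0 .087;0 0 .06 0 .087;0 0 .06 0 .087"

```text
time: 17.4
position: [0.4259, -0.1217, 0.1582]
tool_rot: [0.001, 1.0, 0.001, -0.001]
ft_force: [0.2, -0.1, 0.9]
grip_width: 0.0868
grip_force: 0.0
```

```bash
python3 - <<'E'
from h import *
m={k:np.array(v) for k,v in cams.camera_model("wrist").items()};im=cams.camera("wrist")
print(get_obs()["position"])
cv2.imwrite("pics/w5.png",im)
c=m["R"]@[.4266,-.1225,.12]+m["t"];print(m["fx"]*c[0]/c[2]+m["cx"],m["fy"]*c[1]/c[2]+m["cy"])
E
```

```text
[ 0.42663003 -0.1221464   0.15886345]
321.5756057549148 266.25051522319575
```

View pics/w5.png

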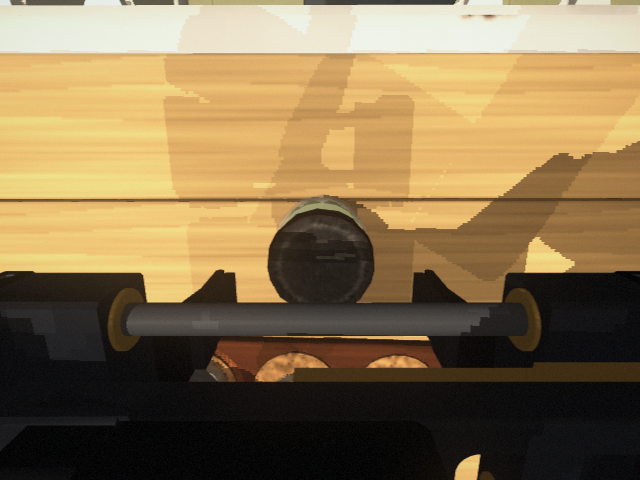

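The olive lid is centred at about (321,260), close to the prediction (322,266). Shift 2 mm toward the robot, descend and grip.

Emit:
servo_tool:
  moves: ".002 0 .03 0 .087;.002 0 .06 0 .087;.002 0 .076 0 .087;.002 0 .078 0 .087;.002 0 .078 0 .087;.002 0 .078 0 .05;.002 0 .078 0 .05;.002 0 .078 0 .05;.002 0 .078 0 .05;.002 0 .078 0 .05"
  grip_force: 25

```text
time: 18.28
position: [0.4252, -0.1227, 0.0816]
tool_rot: [0.0, 1.0, -0.001, 0.001]
ft_force: [0.3, -0.7, 4.7]
grip_width: 0.0644
grip_force: 25.1
```

Emit:
servo_tool:
  moves: "0 0 -.03 0 .05;0 0 -.07 0 .05;0 0 -.105 0 .05;-.02 .01 -.13 0 .05;-.055 .025 -.14 0 .05;-.09 .04 -.14 0 .05;-.12 .053 -.14 0 .05;-.148 .064 -.14 0 .05;-.148 .064 -.14 0 .05;-.148 .064 -.14 0 .05"

```text
time: 19.12
position: [0.5726, -0.0572, 0.2198]
tool_rot: [-0.0, 1.0, 0.0, -0.001]
ft_force: [0.1, -0.7, -2.8]
grip_width: 0.0647
grip_force: 24.6
```

```bash
python3 - <<'E'
from h import *
cv2.imwrite("pics/w6.png",cams.camera("wrist"));print(get_obs()["position"])
E
```

```text
[ 0.57112496 -0.05745155  0.21959637]
```

View pics/w6.png

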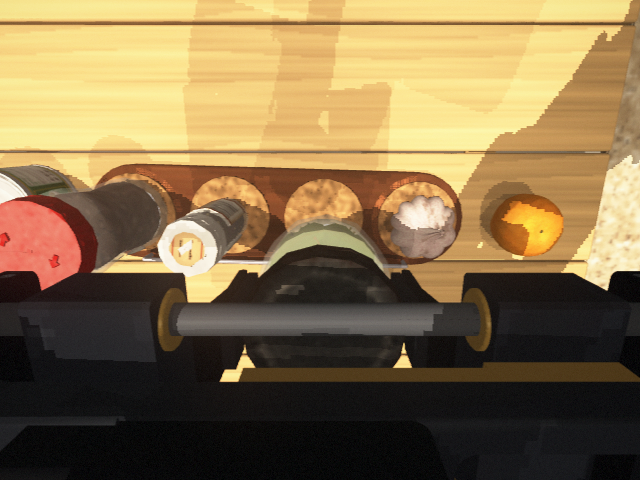

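All three placed objects stand upright on their pads, and the olive jar hangs over pad 2. Lower it.

Emit:
servo_tool:
  moves: "-.001 -.001 .03 0 .05;-.001 -.001 .07 0 .05;-.001 -.001 .1 0 .05;-.001 -.001 .115 0 .05;-.001 -.001 .12 0 .05;-.001 -.001 .12 0 .05;-.001 -.001 .12 0 .05"

```text
time: 19.75
position: [0.5733, -0.0597, 0.1013]
tool_rot: [0.001, 1.0, -0.0, 0.0]
ft_force: [0.7, -0.5, -1.8]
grip_width: 0.0648
grip_force: 24.6
```

Emit:
servo_tool:
  moves: "0 .001 .003 0 .05;0 .001 .0045 0 .05;0 .001 .005 0 .05;0 .001 .005 0 .05"

```text
time: 20.08
position: [0.5737, -0.0582, 0.0963]
tool_rot: [0.001, 1.0, -0.0, 0.001]
ft_force: [0.7, 0.2, -3.6]
grip_width: 0.0646
grip_force: 24.6
```

Emit:
servo_tool:
  moves: "0 0 .001 0 .05;0 0 .001 0 .05;0 0 .001 0 .05"

```text
time: 20.33
position: [0.5737, -0.0581, 0.0961]
tool_rot: [0.0, 1.0, -0.0, 0.001]
ft_force: [-2.2, 0.1, 6.3]
grip_width: 0.0646
grip_force: 25.1
```

Contact. Release, rise, and back off so the top camera can see.

Emit:
servo_tool:
  moves: "0 0 0 0 .078;0 0 0 0 .078;0 0 0 0 .078;0 0 0 0 .078;0 0 -.02 0 .078;0 0 -.05 0 .078;0 0 -.09 0 .078;0 0 -.13 0 .078;.03 0 -.15 0 .078;.06 0 -.15 0 .078"

```text
time: 21.17
position: [0.5176, -0.0595, 0.2499]
tool_rot: [0.0, 1.0, -0.002, 0.006]
ft_force: [0.5, -0.1, -0.6]
grip_width: 0.0779
grip_force: 0.0
```

Emit:
servo_tool:
  moves: ".03 .04 0 0 .078;.05 .08 0 0 .078;.06 .12 0 0 .078;.06 .16 0 0 .078;.06 .2 0 0 .078;.06 .24 0 0 .078;.06 .28 0 0 .078;.06 .3 0 0 .078;.06 .3 0 0 .078;.06 .3 0 0 .078"

```text
time: 22.0
position: [0.4534, 0.243, 0.2444]
tool_rot: [-0.001, 1.0, -0.0, -0.0]
ft_force: [-1.0, -0.0, 0.6]
grip_width: 0.078
grip_force: 0.0
```

```bash
python3 - <<'E'
from h import *
im=cams.camera("top");m={k:np.array(v) for k,v in cams.camera_model("top").items()}
for n,x,y,z in (("garlic",.5754,.0317,.0735),("olive",.573,-.0584,.1345),("spice",.570,-.1485,.1535),("coffee",.567,-.2383,.1735)):
    c=m["R"]@[x,y,z]+m["t"];print(n,(m["fx"]*c[:2]/c[2]+[m["cx"],m["cy"]]).round(1))
cv2.imwrite("pics/top3.png",cv2.resize(im[140:290,160:480],None,fx=2.5,fy=2.5,interpolation=cv2.INTER_CUBIC))
E
```

```text
garlic [253.9 207.8]
olive [298.1 204. ]
spice [345.3 204.2]
coffee [394.  204.2]
```

View pics/top3.png

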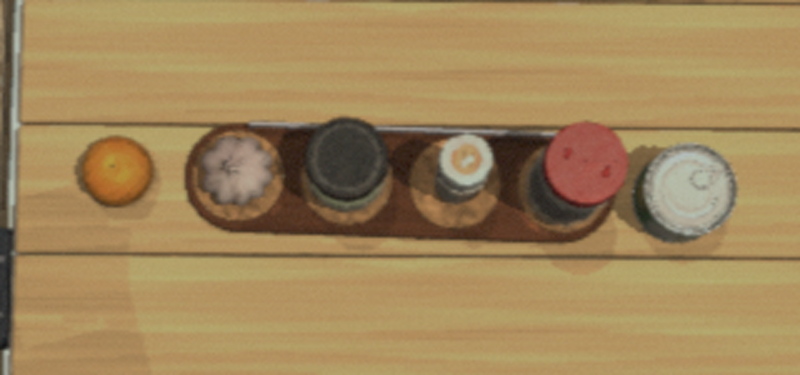

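All four lids lie within about 1.5 px (3 mm) of their predicted positions: coffee (394,206), spice (347,204), olive (298,204), garlic (254,208). Tin and mandarin are where they started. Handing in.

```bash
python3 -c "
from rig import job
print(job.hand_in())"
```

```text
the job is handed in; nothing more can be done
None
```

Job handed in at about 22 s, with the verdict not reported back: red-lidded jar on pad 4 (tin end), spice jar on pad 3, olive jar on pad 2 and garlic on pad 1, all released, upright and within about 3 mm of centre in the last top view, tin and mandarin in place.

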